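Shake-test a carved rattle box

TASK

Pick up the pale carved box with the dark, brass-studded lid and, holding it clear of the bench, shake it gently to and fro, end to end along its length, at least three times, so that you feel the loose ball inside knock against both ends. Then lay it down gently, upright and lengthwise, in the middle of the blue felt tray and let go. Leave the plain walnut box with the pale lid where it is.

Things in the scene. Friction and masses are not known exactly. Their poses are not given: they have to be found in the camera images.
- rattle_center (a point): Centre of the carved rattle box, a closed loose block 120 mm long (its x), 50 mm wide (its y), 56 mm high (its z, up), about 0.27 kg; the origin is 28 mm above its underside. Pale wood with scrolls on its sides, dark lid 12 mm thick glued on, two brass studs on top. It starts standing on the bench; grasp it across the 50 mm width.
- ball (a joint): The loose 45 g steel ball hidden inside the carved box: its place along the box's x axis, in m. 0 is the middle, +0.015 it rests against the +x end of its channel, -0.015 against the -x end. It rolls almost freely, and lags behind when the box is moved: brisk strokes of about 60 mm along the box's length (0.3 to 0.5 s each way), stopping or reversing at each end, throw it from end to end; so does a tilt of a few degrees.
- tray_floor (a point): Centre of the blue felt floor of the tray, on top of the felt, 8 mm above the bench. The tray is fixed, of wood, inside 190 mm long (its x) and 150 mm wide (its y), outside 206 x 166 mm, with a rim 16 mm above the bench (8 mm above the felt).
- walnut_center (a point): Centre of a bystander, a loose plain dark walnut box with a pale lid, 110 x 52 x 56 mm (x, y, z), origin 28 mm above its underside; not to be touched. A small carved bird (80 mm high) and a wooden mallet also lie at the far side of the bench, at x above 0.72 m, away from the work.
Not all that is in view belongs to the job. What is shaped like the part that bears rattle_center but pink or red is not meant.

How it is judged:
By the outcome, as a careful person would: the job done as asked, in the order asked, and still so for the second after the job is handed in, with the robot touching nothing.
It also fails if it takes over 45 s, if anything falls off the work surface, if the arm or the gripper's body presses on something with over 40 N, if the wrist force passes 120 N, or if a joint passes its speed limit or range.

ROBOT

A 6-joint arm with a two-finger parallel gripper is mounted at the origin on the work surface. World frame = base frame: x ahead of the robot, y to its left, z up, the work surface at z = 0. Lengths are in m, angles in rad, forces in N, time in s.
With the tool pointing down it reaches from about 0.375 to 0.9 m from the base axis. Payload 3.1 kg.
Tool frame: the origin (TCP) lies midway between the tips of the shut fingers; the grasp point (between the pads) lies 19 mm behind it; z points along the fingers, y is the line along which they close (so a half turn about z gives the same grasp; the last joint's range is limited). The gripper opens to 85 mm and grips with 20 to 120 N. Pads are 22 mm wide; open, the fingers measure 114 mm over their backs; the gripper's body (76 mm by 85 mm) begins 54 mm behind the grasp point. The pads swing forward as they close: fully open they stand 13 mm farther back than shut.
Start: joints at [-0.178, 0.527, 1.433, -0, 1.181, -0.178], TCP at [0.625, 0, 0.205] pointing down, gripper open.
Joint ranges: [-3.08, 3.08], [-0.75, 2.2], [0.22, 2.44], [-1.43, 4.57], [0, 2.65], [-2.85, 2.85]. Speed limits (rad/s): [2.79, 2.79, 3.14, 3.14, 3.14, 3.14].

INTERFACE

Orientations are given as a unit quaternion [w, x, y, z].
In Python, from rig import get_obs, grab_frame, camera_model, job_done gives the robot as it stands.
- The arm moves only by the tool arm_command, never from a script. Its argument "motion" is one flat list of numbers, 5 for each row, row after row: the shift along the tool's x, y, z in mm, then the turn about the tool's z in rad, then the opening, from 0 (shut) to 1 (fully open). A call has 1 to 12 rows; each row is the pose to reach, as a shift and turn from the pose commanded when the call began, along the tool's axes at that moment; what a row does not reach only later rows make up. A row lasts 1/8 s, in which the tool goes at most 62.5 mm and 10.7 degrees, less where a joint would pass 70% of its speed; a pose out of reach is approached as far as the arm can. A call with a gripper value outside its range is refused whole. The fingers move at their own pace and stop on an object; "grip_force" is the grip in N (left out, the last holds). Time passes only in rows, so rows that repeat a pose let the fingers close. It gives the time, the measured TCP pose, the force, the opening and the grip force at its end, in the units of the state.
- get_obs(): the state, without advancing time (a new reading comes with each control period).
- grab_frame(name): name is "scene" or "side" or "wrist"; returns the picture (480x640x3 uint8, red, green, blue); there is no depth.
- camera_model(name): a dict with "fx", "fy", "cx", "cy" (pixels), "k1" (the pictures are not rectified: a ray, as slopes to the right and down, at radius r is drawn at 1 + k1 r^2 times it, then the intrinsics apply), "cam_to_world" (4x4, takes a point from camera to world coordinates); the wrist camera has in their place "hand_eye" (4x4, takes a point from camera to tool coordinates, whose origin is the TCP and whose axes are the flange's). Camera axes: x right, y down, z forward; pixel columns grow to the right and rows downward; lengths in m; the calibration is good to about 2 mm. A picture is of the moment at which its call begins: read the wrist's pose just before it. camera_model takes no time and is no camera call.
- job_done(): hands the job in; it is judged then, once.
The state is a dict: "t": time; "q": joint angles; "qd": joint speeds; "joint_efforts": joint torques, N m; "position": TCP position; "orientation": TCP orientation; "wrist_force": force on the tool from outside, world axes, zero at the start; "ft_torque": the same for the moment, N m; "gripper_width": finger opening in m; "grasp_force": force on a finger pad.
Only numpy, scipy, OpenCV 4.12 (cv2) and the standard library are available. Lean on these libraries where they do the work, as an engineer would, in place of code of your own. Each camera call takes 0.05 s, during which the arm holds its last target. There are 200 camera calls.

## Working session

There is one attempt and no reset: what is moved stays moved. The work goes in short steps, Python scripts to look and compute and a tool call to move; the robot and the scene stay as the last step left them, time stands still between calls to the robot, and variables do not carry over. Pictures are saved under pics/ and viewed, at most 10 in all, crops included, and the job is handed in when it is done.

Besides the shell and the picture viewer there is one more tool, called after ">>>" as a command line: name --argument value ..., lists and objects as JSON in quotes. arm_command: Moves the arm, as the interface text tells. Its arguments: {"type":"object","properties":{"motion":{"type":"array","items":{"type":"number"}},"grip_force":{"type":"number"}},"required":["motion"]}

```bash
mkdir -p pics; cat > h.py <<'E'
import numpy as np, cv2
from rig import *
from scipy.spatial.transform import Rotation as R
def save(n,f): 
    im=grab_frame(n); cv2.imwrite(f'pics/{f}.png',im[:,:,::-1]); return im
def c2w(n,obs=None):
    m=camera_model(n)
    if n!='wrist': return m,np.array(m['cam_to_world'])
    o=obs or get_obs(); w,x,y,z=o['orientation']; T=np.eye(4); T[:3,:3]=R.from_quat([x,y,z,w]).as_matrix(); T[:3,3]=o['position']
    return m,T@np.array(m['hand_eye'])
def ray(n,px,z,obs=None):
    m,T=c2w(n,obs); p=np.atleast_2d(np.array(px,float))
    d=(p-[m['cx'],m['cy']])/[m['fx'],m['fy']]; s=d.copy()
    for _ in range(20): s=d/(1+m['k1']*(s**2).sum(1,keepdims=True))
    v=np.c_[s,np.ones(len(s))]@T[:3,:3].T
    return T[:3,3]+v*((z-T[2,3])/v[:,2:])
E
python3 - <<'E'
from h import *
o=get_obs();print(o['t'],o['position'],o['orientation'],o['wrist_force'])
save('scene','s0');save('wrist','w0')
for n in('scene','side','wrist'):print(c2w(n)[1].round(3).tolist())
E
```

```text
0.0 [6.24244367e-01 1.73297411e-04 2.04360614e-01] [-8.76608340e-04  7.07109223e-01  7.07103540e-01 -6.01218996e-04] [0.09409423 0.07451553 0.01763078]
[[0.716, 0.588, -0.376, 0.92], [0.698, -0.613, 0.37, -0.502], [-0.013, -0.527, -0.85, 1.08], [0.0, 0.0, 0.0, 1.0]]
[[0.932, -0.19, 0.31, 0.16], [-0.363, -0.459, 0.811, -0.962], [-0.012, -0.868, -0.496, 0.624], [0.0, 0.0, 0.0, 1.0]]
[[1.0, 0.0, -0.002, 0.624], [-0.0, -0.956, -0.294, 0.075], [-0.002, 0.294, -0.956, 0.373], [0.0, 0.0, 0.0, 1.0]]
```

View pics/s0.png

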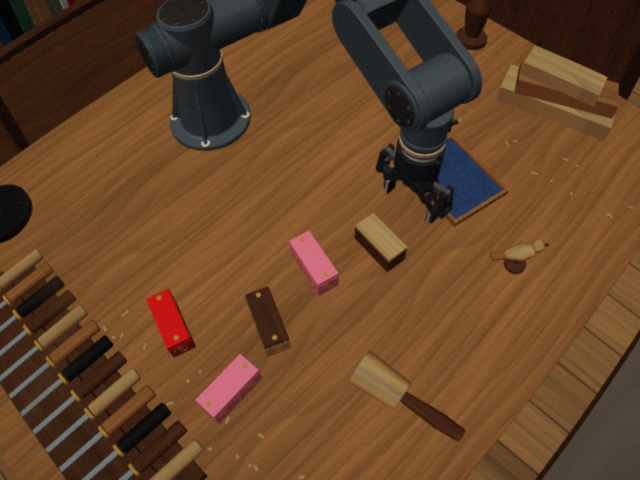

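View pics/w0.png

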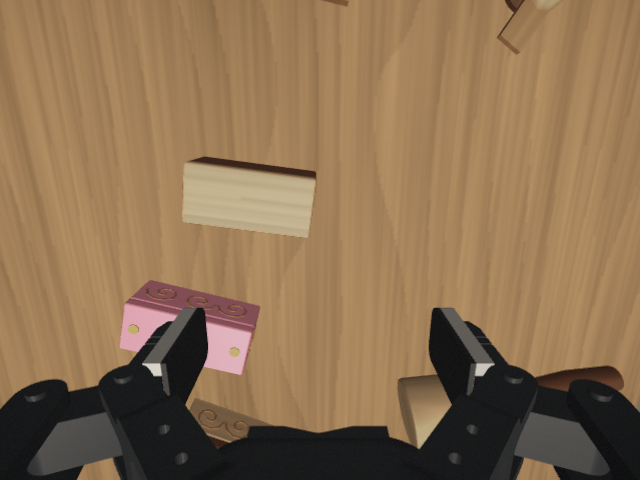

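The picture shows the dark-lidded pale box with brass studs at about (267,320). Things that could be taken for it are pink (313,262), pink (228,387), red (170,322) and the pale-lidded walnut (381,240). I choose (267,320). The tray is at about (460,185), partly hidden by the gripper. Next I measure and check in a close crop.

```bash
python3 - <<'E'
from h import *
im=cv2.imread('pics/s0.png')
c=im[270:370,220:320]; cv2.imwrite('pics/c0.png',cv2.resize(c,None,fx=6,fy=6,interpolation=cv2.INTER_CUBIC))
hsv=cv2.cvtColor(im,cv2.COLOR_BGR2HSV)
print('top studs guess',ray('scene',[[262,293],[272,339]],.056)[:,:2].round(4).tolist())
print('walnut', ray('scene',[[381,233]],.056).round(3).tolist())
m=cv2.inRange(hsv,(100,100,40),(130,255,255))
n,l,s,ce=cv2.connectedComponentsWithStats(m);
for i in range(1,n):
  if s[i,4]>200:print('blue',s[i].tolist())
side=save('side','d0')
E
```

```text
top studs guess [[0.4836, -0.2507], [0.5684, -0.3031]]
walnut [[0.561, 0.017, 0.056]]
blue [437, 140, 64, 78, 2452]
```

View pics/c0.png

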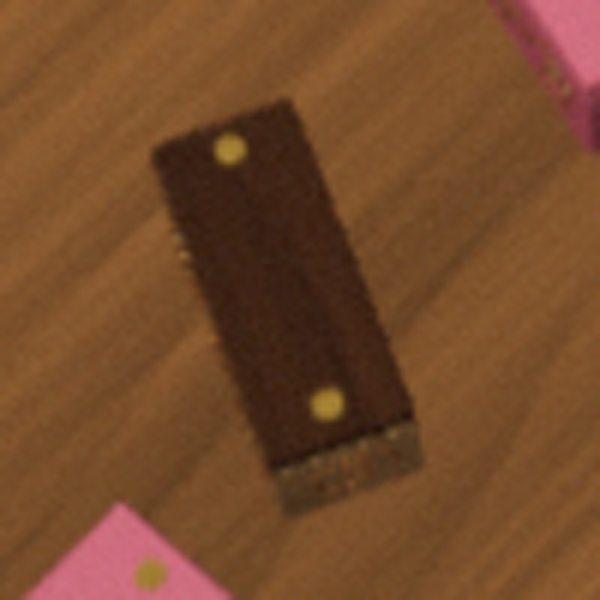

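View pics/d0.png

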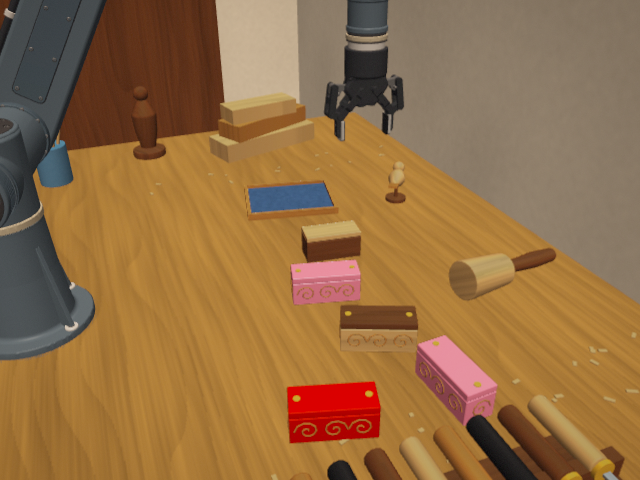

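The crop shows the dark lid with two brass studs at scene pixels (258,295) and (275,337), pale carved wood below: it is the right box. The side view shows the tray unobstructed at (290,198), and the carved box at (378,328).

```bash
python3 - <<'E'
from h import *
st=ray('scene',[[258.3,295],[274.7,337.3]],.057)[:,:2]; print(st.round(4).tolist(),st.mean(0),np.degrees(np.arctan2(*(st[1]-st[0])[::-1])),np.linalg.norm(st[1]-st[0]))
st=ray('side',[[348,314],[409,315]],.057)[:,:2]; print('side studs',st.round(4).tolist(),st.mean(0))
im=cv2.imread('pics/d0.png'); hsv=cv2.cvtColor(im,cv2.COLOR_BGR2HSV)
m=cv2.inRange(hsv,(100,100,40),(130,255,255)); m[:,:200]=0
c=max(cv2.findContours(m,0,2)[0],key=cv2.contourArea)
ap=cv2.approxPolyDP(cv2.convexHull(c),4,True)[:,0]; W=ray('side',ap,.008)[:,:2]
print('felt',ap.tolist(),W.round(4).tolist(),W.mean(0)); print([ (np.linalg.norm(a:=np.roll(W,-1,0)[i]-W[i]).round(3),np.degrees(np.arctan2(a[1],a[0])).round(1)) for i in range(len(W))])
E
```

```text
[[0.482, -0.2591], [0.5699, -0.2973]] [ 0.52597275 -0.2781796 ] -23.50962372657398 0.09590472706189872
side studs [[0.4824, -0.2624], [0.5699, -0.301]] [ 0.5261249  -0.28166743]
felt [[332, 205], [252, 211], [249, 189], [323, 184]] [[0.6488, 0.1999], [0.4678, 0.2417], [0.4948, 0.3614], [0.6741, 0.3185]] [0.57137685 0.28036275]
[(np.float64(0.186), np.float64(167.0)), (np.float64(0.123), np.float64(77.3)), (np.float64(0.184), np.float64(-13.4)), (np.float64(0.121), np.float64(-102.0))]
```

>>> arm_command --motion '[-35, -12, 0, -0.15, 1, -75, -26, 0, -0.32, 1, -120, -42, 0, -0.5, 1, -165, -58, 0, -0.68, 1, -210, -74, 0, -0.86, 1, -250, -88, 0, -1.02, 1, -275, -96, 0, -1.16, 1, -280, -98, 0, -1.16, 1, -280, -98, 0, -1.16, 1]'

```text
t: 1.27
position: [0.5268, -0.2794, 0.205]
orientation: [-0.0, 0.205, 0.979, 0.0]
wrist_force: [-0.0, 0.5, 0.4]
gripper_width: 0.0858
grasp_force: 0.0
```

```bash
python3 - <<'E'
from h import *
o=get_obs();print(o['t'],o['position'],o['orientation'],o['q'])
save('wrist','w1')
E
```

```text
1.275 [ 0.52682178 -0.27937521  0.20503983] [-3.31986732e-04  2.05090089e-01  9.78742941e-01  4.48205040e-04] [-6.75105808e-01  4.89326578e-01  1.50647864e+00  5.48527119e-04
  1.14678472e+00 -1.83301649e+00]
```

View pics/w1.png

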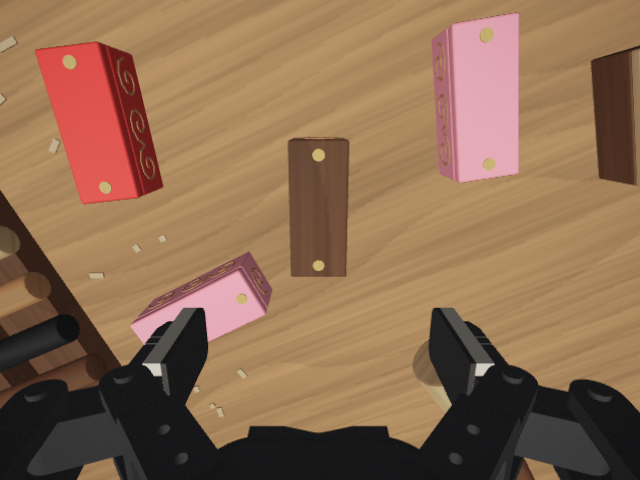

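The wrist view shows the box aligned with the fingers: studs at (318,155) and (318,266); the pink decoy's nearest corner is at (271,290) lower left.

```bash
python3 - <<'E'
from h import *
o=get_obs();q=o['orientation'];M=R.from_quat([q[1],q[2],q[3],q[0]]).as_matrix()
def tool(p): return ((p-o['position'])@M*1000).round(1).tolist()
s=ray('wrist',[[318.5,155],[318,266]],.057,o); print(s.round(4).tolist(),s.mean(0), tool(s),tool(s.mean(0)))
print(M.round(3).tolist())
print('pink',tool(ray('wrist',[[249,253],[271,290]],.05,o)))
E
```

```text
[[0.4802, -0.2584, 0.057], [0.5686, -0.2974, 0.057]] [ 0.52440795 -0.27789815  0.057     ] [[50.9, -0.1, 148.1], [-45.6, -0.5, 148.0]] [2.7, -0.3, 148.1]
[[-0.916, 0.4, -0.0], [0.4, 0.916, 0.001], [0.001, 0.001, -1.0]]
pink [[-35.8, -62.5, 155.0], [-72.0, -44.1, 155.0]]
```

>>> arm_command --motion '[3, 0, 30, 0, 1, 3, 0, 75, 0, 1, 3, 0, 120, 0, 1, 3, 0, 155, 0, 1, 3, 0, 178, 0, 1, 3, 0, 190, 0, 1, 3, 0, 190, 0, 1, 3, 0, 190, 0, 0.4, 3, 0, 190, 0, 0.4, 3, 0, 190, 0, 0.4, 3, 0, 190, 0, 0.4, 3, 0, 190, 0, 0.4]' --grip_force 40

```text
t: 2.82
position: [0.525, -0.2792, 0.0167]
orientation: [0.001, 0.204, 0.979, -0.0]
wrist_force: [-0.1, 1.0, 6.5]
gripper_width: 0.0487
grasp_force: 42.8
```

>>> arm_command --motion '[0, 0, -10, 0, 0.4, 0, 0, -35, 0, 0.4, 0, 0, -70, 0, 0.4, 0, 0, -105, 0, 0.4, 0, 0, -125, 0, 0.4, 0, 0, -130, 0, 0.4, 0, 0, -130, 0, 0.4, 0, 0, -130, 0, 0.4]' --grip_force 50

```text
t: 3.82
position: [0.5233, -0.2782, 0.144]
orientation: [-0.001, 0.204, 0.979, 0.001]
wrist_force: [0.3, -1.1, -4.5]
gripper_width: 0.0487
grasp_force: 53.3
```

```bash
python3 - <<'E'
from h import *
o=get_obs();print(o['wrist_force'],o['ft_torque'],o['gripper_width'],o['q'])
E
```

```text
[ 0.29288843 -1.11029769 -4.48999462] [ 0.02615966  0.01100899 -0.03371792] 0.048734836570562115 [-6.76892304e-01  5.60691679e-01  1.57282427e+00 -5.17149542e-05
  1.01094769e+00 -1.83680825e+00]
```

>>> arm_command --motion '[20, 0, -130, 0, 0.4, 30, 0, -130, 0, 0.4, 30, 0, -130, 0, 0.4, 0, 0, -130, 0, 0.4, -30, 0, -130, 0, 0.4, -30, 0, -130, 0, 0.4, 0, 0, -130, 0, 0.4, 30, 0, -130, 0, 0.4, 30, 0, -130, 0, 0.4, 0, 0, -130, 0, 0.4, -30, 0, -130, 0, 0.4, -30, 0, -130, 0, 0.4]'

```text
t: 5.32
position: [0.5533, -0.2917, 0.2739]
orientation: [0.0, 0.204, 0.979, 0.0]
wrist_force: [-0.9, 0.2, -2.9]
gripper_width: 0.0484
grasp_force: 53.8
```

I forgot that shifts restart with each call, so the arm also rose 130 mm. That did no harm. I'll read the torque, then shake again at constant height.

```bash
python3 - <<'E'
from h import *
o=get_obs();q=o['orientation'];M=R.from_quat([q[1],q[2],q[3],q[0]]).as_matrix();print(o['ft_torque']@M, o['qd'].round(3) if hasattr(o['qd'],'round') else o['qd'])
E
```

```text
[-0.01999672  0.03970752  0.03550251] [-0.004 -0.028  0.06  -0.004  0.025 -0.004]
```

>>> arm_command --motion '[30, 0, 0, 0, 0.4, 60, 0, 0, 0, 0.4, 60, 0, 0, 0, 0.4, 30, 0, 0, 0, 0.4, 0, 0, 0, 0, 0.4, 0, 0, 0, 0, 0.4, 30, 0, 0, 0, 0.4, 60, 0, 0, 0, 0.4, 60, 0, 0, 0, 0.4]'

```text
t: 6.45
position: [0.4943, -0.2651, 0.2749]
orientation: [-0.002, 0.204, 0.979, 0.001]
wrist_force: [0.8, 0.2, -3.3]
gripper_width: 0.0481
grasp_force: 53.8
```

```bash
python3 - <<'E'
from h import *
o=get_obs();q=o['orientation'];M=R.from_quat([q[1],q[2],q[3],q[0]]).as_matrix();print(o['ft_torque']@M,o['qd'], o['position'])
E
```

```text
[-0.0200345   0.03825759 -0.01543354] [ 0.00353791  0.02512122 -0.06765104  0.00763174 -0.03257754  0.00278158] [ 0.49425215 -0.26509659  0.27493809]
```

>>> arm_command --motion '[-30, 0, 0, 0, 0.4, -60, 0, 0, 0, 0.4, -60, 0, 0, 0, 0.4, -30, 0, 0, 0, 0.4, 0, 0, 0, 0, 0.4, 0, 0, 0, 0, 0.4, -30, 0, 0, 0, 0.4, -60, 0, 0, 0, 0.4, -60, 0, 0, 0, 0.4]'

```text
t: 7.58
position: [0.5539, -0.2921, 0.275]
orientation: [0.001, 0.204, 0.979, -0.0]
wrist_force: [1.0, -0.7, -2.9]
gripper_width: 0.0483
grasp_force: 53.8
```

```bash
python3 - <<'E'
from h import *
o=get_obs();q=o['orientation'];M=R.from_quat([q[1],q[2],q[3],q[0]]).as_matrix();print(o['ft_torque']@M,o['qd'], o['position'],o['q'],o['t'])
E
```

```text
[-0.03494338 -0.13625291  0.03706162] [-0.00129198 -0.02332601  0.05809208 -0.00758247  0.04093069 -0.00386398] [ 0.55390281 -0.29205447  0.27504094] [-6.63523145e-01  4.61120736e-01  1.34715346e+00  1.85761297e-04
  1.33096729e+00 -1.82384012e+00] 7.575
```

Nine strokes are done, but the arm was still settling, so the torque readings say little. I'll do one more slow check at each end with averaged torque, since the ball's shift of ±15 mm is worth about 13 mNm.

```bash
cat > tq.py <<'E'
from h import *
A=[]
for i in range(14):
    grab_frame('wrist'); o=get_obs();q=o['orientation'];M=R.from_quat([q[1],q[2],q[3],q[0]]).as_matrix();A.append(o['ft_torque']@M)
A=np.array(A[4:])*1000;print('mNm tool',A.mean(0).round(1),(A.std(0)/3.2).round(1),o['t'])
E
python3 tq.py
```

```text
mNm tool [ -1.  -12.5 -12.1] [ 8.9 10.   6.8] 8.275
```

>>> arm_command --motion '[30, 0, 0, 0, 0.4, 60, 0, 0, 0, 0.4, 60, 0, 0, 0, 0.4]'

```text
t: 8.65
position: [0.4949, -0.2656, 0.2754]
orientation: [-0.001, 0.204, 0.979, 0.0]
wrist_force: [0.9, -0.1, -2.0]
gripper_width: 0.0484
grasp_force: 53.8
```

```bash
python3 tq.py
```

```text
mNm tool [-14.4  -0.5 -15.2] [ 7.6 10.   8.5] 9.35
```

>>> arm_command --motion '[-30, 0, 0, 0, 0.4, -60, 0, 0, 0, 0.4, -60, 0, 0, 0, 0.4]'

```text
t: 9.72
position: [0.5533, -0.2917, 0.275]
orientation: [0.001, 0.204, 0.979, -0.0]
wrist_force: [-0.5, 0.3, -2.4]
gripper_width: 0.0488
grasp_force: 53.8
```

```bash
python3 tq.py
```

```text
mNm tool [-8.1  4.4  8.8] [ 5.6  7.  10.2] 10.425
```

The torque noise (about 30 mNm) swamps the ball's weight shift, so it can't be felt that way. The 11 strokes match the given recipe, with the last nine at constant height. The tray is now free of the arm in the scene view, so I measure it there.

```bash
python3 - <<'E'
from h import *
im=save('scene','s1')[:,:,::-1]; hsv=cv2.cvtColor(im.copy(),cv2.COLOR_BGR2HSV)
m=cv2.inRange(hsv,(100,100,40),(130,255,255)); m[:,:300]=0; m[250:]=0
c=max(cv2.findContours(m,0,2)[0],key=cv2.contourArea); h=cv2.convexHull(c); print(cv2.contourArea(c),cv2.contourArea(h))
ap=cv2.approxPolyDP(h,4,True)[:,0]; W=ray('scene',ap,.008)[:,:2]
print(ap.tolist(),W.round(4).tolist(),W.mean(0)); print([ (np.linalg.norm(a:=np.roll(W,-1,0)[i]-W[i]).round(3),np.degrees(np.arctan2(a[1],a[0])).round(1)) for i in range(len(W))])
cv2.imwrite('pics/c1.png',cv2.resize(im[100:350,200:520],None,fx=2,fy=2))
E
```

```text
3614.0 3715.0
[[449, 140], [500, 189], [456, 217], [406, 164]] [[0.4893, 0.3605], [0.6673, 0.3258], [0.6391, 0.1903], [0.4608, 0.2276]] [0.56415575 0.27606867]
[(np.float64(0.181), np.float64(-11.0)), (np.float64(0.138), np.float64(-101.8)), (np.float64(0.182), np.float64(168.2)), (np.float64(0.136), np.float64(77.9))]
```

View pics/c1.png

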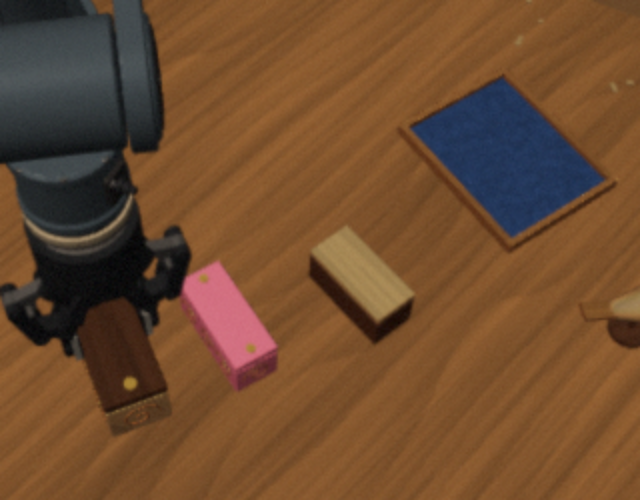

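The tray is unobstructed in this view: felt corners at (449,140), (500,189), (456,217), (406,164). Allowing for the rim hiding some felt and averaging both views, its centre is about (0.567, 0.2725) and its long axis at -12.3°.

>>> arm_command --motion '[8, 20, 0, -0.02, 0.4, 24, 60, 0, -0.04, 0.4, 45, 110, 0, -0.06, 0.4, 67, 165, 0, -0.08, 0.4, 90, 220, 0, -0.1, 0.4, 112, 275, 0, -0.12, 0.4, 135, 330, 10, -0.14, 0.4, 157, 385, 30, -0.16, 0.4, 180, 440, 50, -0.18, 0.4, 198, 485, 70, -0.197, 0.4, 209, 512, 85, -0.197, 0.4, 213, 522, 90, -0.197, 0.4]'

```text
t: 11.98
position: [0.5629, 0.2753, 0.1842]
orientation: [-0.001, 0.105, 0.994, -0.0]
wrist_force: [-0.0, -0.6, -2.8]
gripper_width: 0.0486
grasp_force: 53.8
```

```bash
python3 - <<'E'
from h import *
save('wrist','w2');o=get_obs();q=o['orientation'];M=R.from_quat([q[1],q[2],q[3],q[0]]).as_matrix();
print(o['position'],M.round(3).tolist(),(M.T@([.567,.2725,.025]-o['position'])*1000).round(1),np.degrees(np.arctan2(M[1,1],M[0,1])),o['gripper_width'],o['t'])
E
```

```text
[0.56331167 0.2755061  0.18416133] [[-0.978, 0.209, -0.002], [0.209, 0.978, 0.001], [0.002, 0.0, -1.0]] [ -4.6  -2.2 159.2] 77.92225998438117 0.048322468030489375 12.025
```

View pics/w2.png

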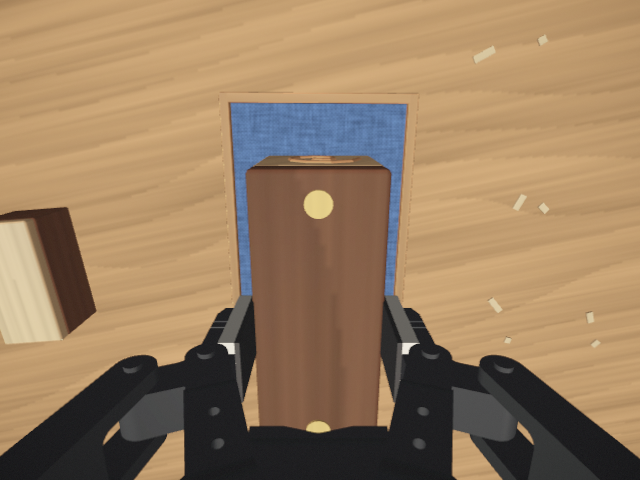

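The wrist view shows the box squared with the tray; the far rim's outer corners are at (220,94) and (418,94). I use them as the second measurement.

```bash
python3 - <<'E'
from h import *
o=get_obs();q=o['orientation'];M=R.from_quat([q[1],q[2],q[3],q[0]]).as_matrix()
for px,z in (([[220,94],[418,94]],.016),([[231,103],[408,104]],.008)):
  print(((ray('wrist',px,z,o)-o['position'])@M*1000).round(1).tolist())
E
```

```text
[[98.8, -81.4, 168.4], [98.8, 82.4, 168.4]]
[[92.1, -74.5, 176.4], [91.3, 76.5, 176.4]]
```

>>> arm_command --motion '[-2, 0, 20, 0, 0.4, -2, 0, 50, 0, 0.4, -2, 0, 85, 0, 0.4, -2, 0, 115, 0, 0.4, -2, 0, 135, 0, 0.4, -2, 0, 145, 0, 0.4, -2, 0, 148, 0, 0.4, -2, 0, 148, 0, 0.4, -2, 0, 148, 0, 0.4]'

```text
t: 13.15
position: [0.5676, 0.2726, 0.0384]
orientation: [0.001, 0.107, 0.994, 0.0]
wrist_force: [-0.1, -0.0, -2.1]
gripper_width: 0.0486
grasp_force: 53.8
```

```bash
python3 - <<'E'
from h import *
o=get_obs();q=o['orientation'];M=R.from_quat([q[1],q[2],q[3],q[0]]).as_matrix()
c=np.array([.56331167,.2755061,.1842])+M@[-3.8,0.9,0]/np.array(1000)
print(c,(M.T@([c[0],c[1],.0247]-o['position'])*1000).round(1),o['position'],np.degrees(np.arctan2(M[1,1],M[0,1])))
E
```

```text
[0.5672161  0.2755795  0.18420734] [ 1.   2.8 13.7] [0.56759875 0.27263592 0.03836619] 77.75246193017037
```

>>> arm_command --motion '[1, 2, 3, 0, 0.4, 1, 2, 6, 0, 0.4, 1, 2, 8, 0, 0.4, 1, 2, 10, 0, 0.4, 1, 2, 11, 0, 0.4, 1, 2, 12, 0, 0.4, 1, 2, 12, 0, 0.4, 1, 2, 12, 0, 0.4]' --grip_force 30

```text
t: 14.15
position: [0.5664, 0.2746, 0.0254]
orientation: [0.0, 0.107, 0.994, 0.0]
wrist_force: [-0.1, -0.2, -2.0]
gripper_width: 0.0485
grasp_force: 53.8
```

>>> arm_command --motion '[0, 0, 0.5, 0, 0.4, 0, 0, 1, 0, 0.4, 0, 0, 1.5, 0, 0.4, 0, 0, 1.5, 0, 0.4]'

```text
t: 14.65
position: [0.5664, 0.2747, 0.0248]
orientation: [0.0, 0.107, 0.994, 0.0]
wrist_force: [-1.8, -0.1, 5.8]
gripper_width: 0.0482
grasp_force: 54.7
```

Contact: the wrist force went from -2 N to +5.8 N, so the box rests on the felt. I open slowly, then retreat.

>>> arm_command --motion '[0, 0, 1, 0, 0.65, 0, 0, 1, 0, 0.75, 0, 0, 1, 0, 0.9, 0, 0, 1, 0, 1, 0, 0, 1, 0, 1, 0, 0, -5, 0, 1, 0, 0, -25, 0, 1, 0, 0, -60, 0, 1, 0, 0, -100, 0, 1, 0, 0, -135, 0, 1, 0, 0, -150, 0, 1, 0, 0, -150, 0, 1]'

```text
t: 16.15
position: [0.5669, 0.2748, 0.1754]
orientation: [0.001, 0.107, 0.994, 0.001]
wrist_force: [-0.9, 0.4, 0.3]
gripper_width: 0.0856
grasp_force: 0.0
```

```bash
python3 - <<'E'
from h import *
save('wrist','w3');save('side','d3')
im=cv2.imread('pics/d3.png')[120:300,200:420];cv2.imwrite('pics/c3.png',np.hstack([cv2.imread('pics/w3.png')[::2,::2],cv2.resize(im,(293,240))]))
E
```

```text
(no output)
```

View pics/c3.png

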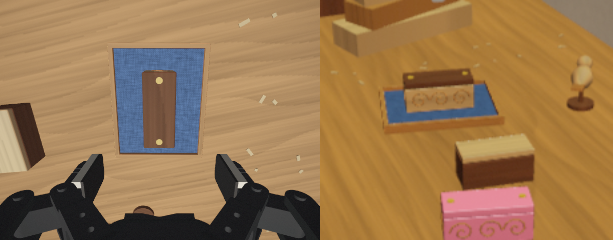

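The box stands upright and lengthwise in the middle of the tray (wrist view, centre about (320,218) at full size). The gripper is clear and the walnut box hasn't moved.

```bash
python3 -c "from rig import *; print(job_done())"
```

```text
the job is handed in; nothing more can be done
None
```

I shook the carved box end to end 11 times and left it upright and lengthwise in the middle of the tray, with the walnut box untouched; force noise kept me from feeling the ball knock, and the first strokes also rose 130 mm by mistake.

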